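# Clamp the frame plate and square up its stud

### The arm

A 7-joint arm with a two-finger parallel gripper is mounted at the origin on the work surface. World frame = base frame: x ahead of the robot, y to its left, z up, the work surface at z = 0. Lengths are in m, angles in rad, forces in N, time in s.
With the tool pointing down it reaches from about 0.425 to 0.875 m from the base axis. Payload 4.7 kg.
Tool frame: the origin (TCP) lies between the finger pads; the fingertips stand 14 mm ahead of it and the grasp point (between the pads) lies 5 mm behind it; z points along the fingers, y is the line along which they close (so a half turn about z gives the same grasp; the last joint's range is limited). The gripper opens to 87 mm and grips with 3 to 60 N. Pads are 19 mm wide; open, the fingers measure 117 mm over their backs; the gripper's body (75 mm by 190 mm) begins 51 mm behind the grasp point.
Start: joints at [-1.183, 0.321, -0.07, 1.45, 0.023, 1.371, -0.057], TCP at [0.237, 0.605, 0.198] pointing down, gripper open.
Joint ranges: [-2.86, 2.86], [-0.3, 2.09], [-1.38, 1.24], [0.06, 2.45], [-1.56, 4.7], [0.09, 2.05], [-2.69, 2.69]. Speed limits (rad/s): [2.57, 2.57, 3.14, 3.14, 3.14, 3.14, 3.14].

### API

Orientations are given as a rotation vector (axis times angle).
In Python, from bench import ctrl gives the robot as it stands.
- The arm moves only by the tool step_arm, never from a script. Its argument "commands" is a list of rows, each an object with "travel": the shift along the tool's x, y, z in m, a list of three; "turn": the turn, a rotation vector about the tool's x, y, z in degrees, a list of three. A call has 1 to 5 rows; each row is the pose to reach, as a shift and turn from the pose commanded when the call began, along the tool's axes at that moment; what a row does not reach only later rows make up. A row lasts 1/10 s, in which the tool goes at most 50 mm and 8.59 degrees, less where a joint would pass 70% of its speed; a pose out of reach is approached as far as the arm can. A call with a gripper value outside its range is refused whole. "gripper" is the opening, from 0 (shut) to 1 (fully open), set as the call begins (left out, the last holds). The fingers move at their own pace and stop on an object; "force" is the grip in N (left out, the last holds). Time passes only in rows, so rows that repeat a pose let the fingers close. It gives the time, the measured TCP pose, the force, the opening and the grip force at its end, in the units of the state.
- ctrl.get_state(): the state, without advancing time (a new reading comes with each control period).
- ctrl.get_image(name): name is "side" or "top" or "wrist"; returns the picture (400x640x3 uint8, red, green, blue); there is no depth.
- ctrl.camera_model(name): a dict with "fx", "fy", "cx", "cy" (pixels), "R" (3x3) and "t" (3): a world point X has camera coordinates R X + t; the wrist camera has in their place "T_tool_cam" (4x4, takes a point from camera to tool coordinates, whose origin is the TCP and whose axes are the flange's). Camera axes: x right, y down, z forward; pixel columns grow to the right and rows downward; lengths in m; the calibration is good to about 2 mm. A picture is of the moment at which its call begins: read the wrist's pose just before it. camera_model takes no time and is no camera call.
- ctrl.close_job(): hands the job in; it is judged then, once.
The state is a dict: "time": time; "joint_positions": joint angles; "qd": joint speeds; "joint_torque": joint torques, N m; "position": TCP position; "tool_rot": TCP orientation; "ft_force": force on the tool from outside, world axes, zero at the start; "torque": the same for the moment, N m; "grip_width": opening from 0.0 (shut) to 1.0 (fully open); "grip_force": force on a finger pad.
Only numpy, scipy, OpenCV 4.12 (cv2) and the standard library are available. Lean on these libraries where they do the work, as an engineer would, in place of code of your own. Each camera call takes 0.05 s, during which the arm holds its last target. There are 200 camera calls.

### The job

Wind the crank of the bench clamp clockwise until its foot is screwed down tight on the base plate of the timber frame corner. Then take the try square by its stock and push it into the corner, stock flat on the plate and in line with it, blade flush along the leaning stud, so that the stud is pushed up square with no gap at either face. Finish while still gripping the square and pressing it there - do not let go, because the stud springs back - and do not shift the plate or the other things on the bench.

Things in the scene. Friction and masses are not known exactly. Their poses are not given: they have to be found in the camera images.
- clamp: dark cast C-frame clamp bolted to the bench. Origin on its vertical screw axis at bench level, z up. The spine stands behind the plate, 66 to 100 mm from the axis towards +x; its arm, top at 100 mm, reaches over to the axis. Never moves.
- crank (a joint): angle of the clamp's crank: 0 = screw fully raised, growing clockwise seen from above; each turn (6.28 rad) lowers foot, crank and handle 6 mm. The foot meets the plate at 12.57 and the screw jams tight at 14.14: wind it up against that stop. It starts between 5.5 and 8.8, turns with about 2 N at the handle and stays where it is left.
- crank_axis (a point): point on the screw axis level with the middle of the handle. It sinks with the screw.
- handle_mid (a point): middle of the crank's black upright handle, a post 18 mm across and 38 mm tall that spins freely on its pin, 45 mm from the screw axis. It stands on the flat crank arm, whose top is 21 mm below this point; nothing else within 80 mm rises higher.
- foot: the clamp's round steel swivel foot (34 mm across) at the lower end of the screw, which presses on the plate. Origin at the centre of its underside.
- plate: base plate: pine batten 70 mm wide (x), 345 mm long (y), 28 mm thick, loose on the bench under the clamp's foot, whose axis is 235 to 265 mm from the stud. Origin at the centre of its underside; z up. The stud stands at its +y end. Plate and stud weigh 0.7 kg.
- stud: pine stud 70 x 45 mm, 230 mm tall, fixed to the plate's end by a single screw. Origin where its inner face meets the plate, mid-width (plate x = 0, y = 127.5, z = 28 mm); z up along the inner face, y outwards away from the corner (the inner face is y = 0).
- lean (a joint): lean of the stud (rad): 0 = square, foot flat on the plate (a hard stop); at rest it leans about 0.06 inwards over the plate, tilting on its inner bottom edge. It resists as a spring: about 3 N at 140 mm above the plate holds it square, and it springs back when let go.
- square: try square, 0.3 to 0.5 kg, standing on its stock. Hardwood stock 170 mm long, 26 mm thick, 40 mm high; steel blade 36 mm wide, 3 mm thick, rising at one end to 170 mm above the underside. Origin at the outer corner (heel): underside of the stock, level with the blade's outer edge, mid-thickness. y points outwards from the blade's outer edge (the stock runs along -y), z up along the blade, x across the stock.
- square_grip (a point): point to take the stock: 100 mm from the heel along the stock, 27 mm above its underside, mid-thickness; the fingers close across the 26 mm thickness (x)
- square_toe (a point): far end of the stock's underside, 170 mm from the heel
- square_tip (a point): top end of the blade's outer edge, 170 mm above the heel
- driver: cordless driver standing on its battery, 205 mm long, 207 mm tall. Bystander; origin at the centre of its underside.
- screw_box: open cardboard box of screws, 100 x 78 x 55 mm. Bystander; origin at the centre of its underside.
- folding_rule: folded wooden rule, 237 x 16 x 16 mm. Bystander; origin at the centre of its underside.
- pencil: flat carpenter's pencil, 178 x 14 x 8 mm. Bystander; origin at the centre of its underside.
- tape_roll: roll of masking tape, 96 mm across, 25 mm high. Bystander; origin at the centre of its underside.
- offcut: pine offcut, 70 x 85 x 45 mm. Bystander; origin at the centre of its underside.
- glue: bottle of wood glue, 62 mm across, 170 mm tall. Bystander; origin at the centre of its underside.
Mind the look-alikes: they are no part of the job. There is more than one size of the square; the one meant has the size given above. What is shaped like the clamp but orange is not meant.

How it is judged:
On the way, in this order (a step that is already met when the one before it is completed fails the run):
1. the clamp's foot is screwed down tight on the plate (over 15 N) (contact force between foot and plate above 15 N), for 0.2 s.
2. the square is off the bench, held by the fingers (contact force between foot and plate above 15 N and height (world z) of each of square, square_toe above 0.024 m and contact force between the fingers and square above 5 N), for 0.2 s.
At the end, for the whole second after the job is handed in: Foot on plate over 15 N. Square gripped and still, over 1 N on plate and stud; heel and toe within 1.7 mm of the plate, heel and blade tip within 2 mm of the stud, under 22 mm off the plate's middle, 4 degrees out of line. Stud within 0.7 degrees of square; plate moved under 12 mm (contact force between foot and plate above 15 N and contact force between square and stud above 1 N and contact force between square and plate_c0 above 1 N and contact force between the fingers and square above 5 N and value of joint lean between -0.012 and 0.012 rad and z of square in the frame of plate between 0.026 and 0.0297 m and x of square in the frame of plate between -0.022 and 0.022 m and z of square_toe in the frame of plate between 0.026 and 0.0297 m and x of square_toe in the frame of plate between -0.022 and 0.022 m and y of square in the frame of stud between -0.002 and 0.003 m and y of square_tip in the frame of stud between -0.002 and 0.003 m and angle between the y axis of square and the y axis of plate, either way round below 0.07 rad and linear speed of square below 0.01 m/s and distance of each of plate, stud from where it was at the start of the episode below 0.012 m); the arm keeps its last pose, push and grip.
It fails at once if a bystander is knocked more than 30 mm out of place (distance of any of driver, screw_box, folding_rule, pencil, tape_roll, offcut, glue from where it was at the start of the episode above 0.03 m).
It fails at once if the plate is shoved more than 20 mm along the bench (distance of plate from where it was at the start of the episode above 0.02 m).
It also fails if it takes over 64 s, if anything falls off the work surface, if the arm or the gripper's body presses on something with over 40 N, if the wrist force passes 120 N, or if a joint passes its speed limit or range.

## Working session

There is one attempt and no reset: what is moved stays moved. The work goes in short steps, Python scripts to look and compute and a tool call to move; the robot and the scene stay as the last step left them, time stands still between calls to the robot, and variables do not carry over. Pictures are saved under pics/ and viewed, at most 10 in all, crops included, and the job is handed in when it is done.

Besides the shell and the picture viewer there is one more tool, called after "Request:" in YAML: its name, and indented under it one key for each argument. step_arm: Moves the arm, as the interface text tells. Its arguments: {"type":"object","properties":{"commands":{"type":"array"},"gripper":{"type":"number"},"force":{"type":"number"}},"required":["commands"]}

```bash
mkdir -p pics; ls; cat > h.py <<'E'
import numpy as np, cv2
from scipy.spatial.transform import Rotation as Ro
from bench import ctrl
def cam(n,s=None):
    m=ctrl.camera_model(n)
    K=np.array([[m['fx'],0,m['cx']],[0,m['fy'],m['cy']],[0,0,1]])
    if n=='wrist':
        s=s or ctrl.get_state()
        T=np.eye(4);T[:3,:3]=Ro.from_rotvec(s['tool_rot']).as_matrix();T[:3,3]=s['position']
        W=np.linalg.inv(T@np.array(m['T_tool_cam'])); return K,W[:3,:3],W[:3,3]
    return K,np.array(m['R']),np.array(m['t'])
def proj(c,X):
    K,R,t=c; p=(np.atleast_2d(X)@R.T+t)@K.T; return p[:,:2]/p[:,2:]
def back(c,uv,z):
    K,R,t=c; o=-R.T@t; d=R.T@np.linalg.solve(K,[uv[0],uv[1],1]); return o+d*(z-o[2])/d[2]
def tri(cs,uvs):
    A=[];b=[]
    for (K,R,t),uv in zip(cs,uvs):
        o=-R.T@t; d=R.T@np.linalg.solve(K,[uv[0],uv[1],1]); d/=np.linalg.norm(d); P=np.eye(3)-np.outer(d,d); A.append(P); b.append(P@o)
    A=np.vstack(A);b=np.hstack(b); x=np.linalg.lstsq(A,b,rcond=None)[0]; return x, np.linalg.norm(A@x-b)
def save(n,f,crop=None,k=1):
    im=np.ascontiguousarray(ctrl.get_image(n)[:,:,::-1]); cv2.imwrite('pics/raw_'+f,im)
    if crop: im=im[crop[1]:crop[3],crop[0]:crop[2]]
    cv2.imwrite('pics/'+f,cv2.resize(im,None,fx=k,fy=k,interpolation=cv2.INTER_CUBIC))
E
python3 - <<'E'
from h import *
for n in ('side','top'):
    save(n,n+'0.png',k=1.25); c=cam(n); print(n,c[0][0,0],-c[1].T@c[2],c[1])
s=ctrl.get_state();print(s); print(ctrl.camera_model('wrist')['T_tool_cam'])
E
```

```text
pics
side 500.22121608294435 [ 0.14280776 -1.21769374  1.32409497] [[ 0.96385813 -0.26613345 -0.01226778]
 [-0.19597279 -0.67705783 -0.70935701]
 [ 0.18047763  0.68612367 -0.7047426 ]]
top 377.9001012742843 [ 0.3018467  -0.01764973  1.14535701] [[ 0.02240546 -0.99973854  0.00456551]
 [-0.99078511 -0.02281449 -0.13350794]
 [ 0.13357719 -0.00153214 -0.99103723]]
{'time': 0.1, 'joint_positions': array([-1.18288644,  0.32174261, -0.07012102,  1.45156144,  0.02262568,
        1.37080463, -0.05688545]), 'qd': array([ 0.00022581, -0.00114891, -0.00090834, -0.00365292,  0.00043252,
        0.00158074,  0.00170215]), 'joint_torque': array([-8.33757485e-05, -4.92571199e+01, -4.05656286e-01, -3.13401675e+01,
       -6.40909933e-02,  3.94037808e-02,  6.93749826e-05]), 'position': array([0.23719401, 0.6045929 , 0.19737105]), 'tool_rot': array([-5.83599587e-01, -3.08669083e+00,  2.69382545e-03]), 'ft_force': array([-0.24907337, -0.59194135,  0.1505617 ]), 'torque': array([ 0.05957353, -0.01505566, -0.00530665]), 'grip_force': 0.0, 'grip_width': 0.9979014781182858}
[[-1.90952257e-04 -9.59815696e-01 -2.80631063e-01  7.59457013e-02]
 [ 9.99999758e-01  4.61895465e-06 -6.96236382e-04  2.30009031e-04]
 [ 6.69554829e-04 -2.80631128e-01  9.59815462e-01 -1.85888706e-01]
 [ 0.00000000e+00  0.00000000e+00  0.00000000e+00  1.00000000e+00]]
```

View pics/side0.png

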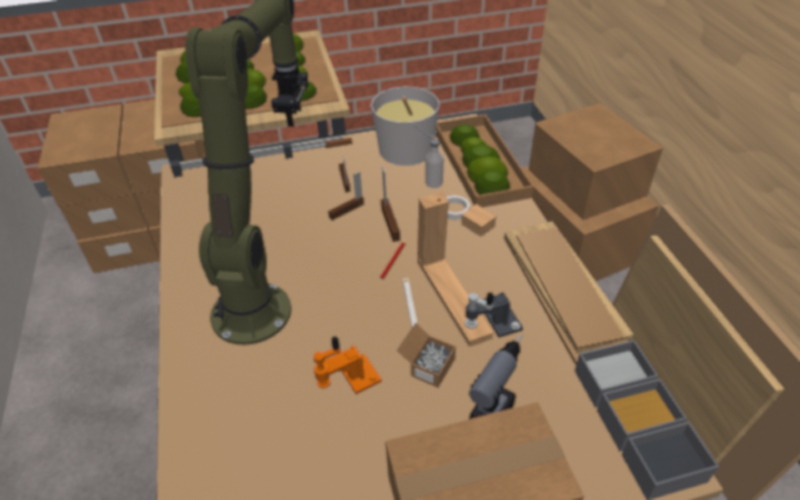

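View pics/top0.png

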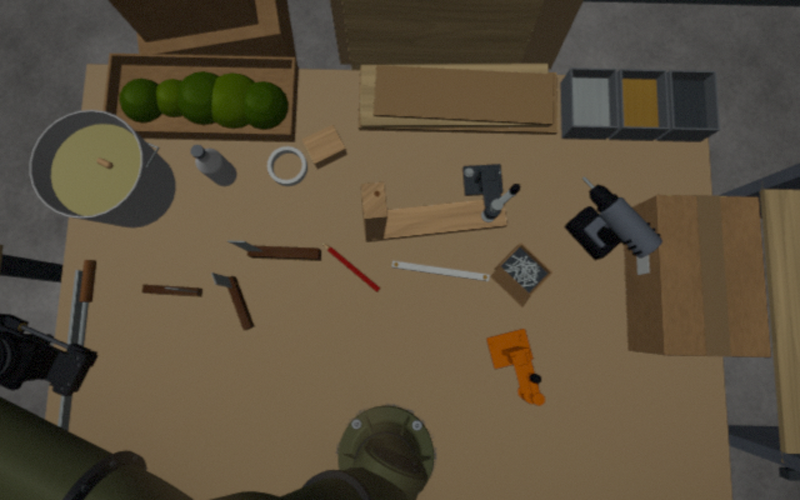

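```bash
python3 - <<'E'
from h import *
a=cv2.imread('pics/raw_top0.png');b=cv2.imread('pics/raw_side0.png')
f=lambda im,x,y,w,h:cv2.resize(im[y:y+h,x:x+w],(400,300),interpolation=cv2.INTER_CUBIC)
g=lambda *q:f(*q)
# each tile w:h=4:3
o=np.vstack([np.hstack([f(a,160,176,120,90),f(a,280,110,160,120)]),np.hstack([f(b,250,100,120,90),f(b,320,150,120,90)])])
cv2.imwrite('pics/c1.png',o)
E
```

```text
(no output)
```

View pics/c1.png

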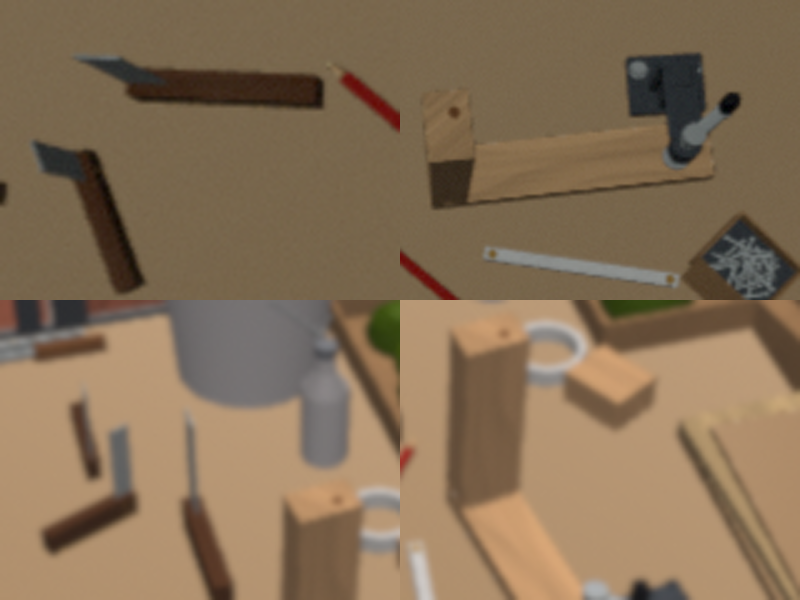

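```bash
python3 - <<'E'
from h import *
t=cam('top');s=cam('side')
L=lambda x,y:(160+x/3.333,176+y/3.333); Rr=lambda x,y:(280+(x-400)/2.5,110+y/2.5)
np.set_printoptions(precision=4,suppress=True)
def seg(n,p,q,z):
    a,b=back(t,p,z),back(t,q,z);print(n,a,b,np.linalg.norm(a-b))
seg('A',L(132,82),L(322,90),.04)
seg('B',L(88,155),L(128,288),.04)
seg('C',(143/1.25,290/1.25),(201/1.25,292/1.25),.04)
seg('plate right end',Rr(708,152),Rr(714,178),.028)
seg('plate near edge',Rr(475,200),Rr(714,178),.028)
seg('stud inner bottom', Rr(471,200),Rr(473,145),.028)
print('handle',tri([t,s],[Rr(732,102),(393,238)]), back(t,Rr(732,102),.15))
print('hub',tri([t,s],[Rr(694,132),(378,243)]), back(t,Rr(694,132),.13))
print('blade tip A',tri([t,s],[L(76,57),(250+190/3.333,100+112/3.333)]))
S=ctrl.get_state();print(Ro.from_rotvec(S['tool_rot']).as_matrix())
E
```

```text
A [0.4628 0.3333 0.04  ] [0.4595 0.1648 0.04  ] 0.16858729840186426
B [0.397  0.3678 0.04  ] [0.2822 0.3252 0.04  ] 0.12246984516498613
C [0.3645 0.5756 0.04  ] [0.3629 0.4401 0.04  ] 0.13550129997836166
plate right end [ 0.5698 -0.272   0.028 ] [ 0.5379 -0.279   0.028 ] 0.03265823052146037
plate near edge [0.5043 0.0084 0.028 ] [ 0.5379 -0.279   0.028 ] 0.28937694969476835
stud inner bottom [0.5042 0.0132 0.028 ] [0.5718 0.0126 0.028 ] 0.06761746367120577
handle (array([ 0.5957, -0.2675,  0.1649]), np.float64(0.004619732538834885)) [ 0.5967 -0.2707  0.15  ]
hub (array([ 0.5672, -0.2355,  0.1186]), np.float64(0.004555947329961239)) [ 0.5676 -0.2335  0.13  ]
blade tip A (array([0.4683, 0.34  , 0.1614]), np.float64(0.0060050771573255946))
[[-0.931   0.3651 -0.0005]
 [ 0.3651  0.931  -0.0016]
 [-0.0001 -0.0017 -1.    ]]
```

Request:
step_arm:
  commands:
    - {"travel":[-0.02,-0.02,-0.03],"turn":[0,0,0]}
    - {"travel":[-0.045,-0.045,-0.06],"turn":[0,0,0]}
    - {"travel":[-0.07,-0.07,-0.09],"turn":[0,0,0]}
    - {"travel":[-0.095,-0.1,-0.11],"turn":[0,0,0]}
    - {"travel":[-0.12,-0.13,-0.13],"turn":[0,0,0]}
  gripper: 1

```text
time: 0.6
position: [0.302, 0.4387, 0.3291]
tool_rot: [0.583, 3.087, 0.0]
ft_force: [1.5, -0.4, 0.3]
grip_width: 1.0
grip_force: 0.0
```

Request:
step_arm:
  commands:
    - {"travel":[-0.03,-0.032,-0.01],"turn":[0,0,0]}
    - {"travel":[-0.06,-0.064,-0.02],"turn":[0,0,0]}
    - {"travel":[-0.09,-0.096,-0.02],"turn":[0,0,0]}
    - {"travel":[-0.12,-0.128,-0.02],"turn":[0,0,0]}
    - {"travel":[-0.15,-0.16,-0.02],"turn":[0,0,0]}

```text
time: 1.1
position: [0.3831, 0.2346, 0.3482]
tool_rot: [-0.584, -3.087, -0.0]
ft_force: [0.2, 0.4, 0.4]
grip_width: 1.0
grip_force: 0.0
```

Request:
step_arm:
  commands:
    - {"travel":[-0.032,-0.034,0],"turn":[0,0,0]}
    - {"travel":[-0.064,-0.068,0],"turn":[0,0,0]}
    - {"travel":[-0.096,-0.102,0],"turn":[0,0,0]}
    - {"travel":[-0.128,-0.136,0],"turn":[0,0,0]}
    - {"travel":[-0.16,-0.17,0],"turn":[0,0,0]}

```text
time: 1.6
position: [0.4698, 0.0179, 0.3482]
tool_rot: [-0.583, -3.087, -0.001]
ft_force: [1.7, 0.3, -0.1]
grip_width: 1.001
grip_force: 0.0
```

Request:
step_arm:
  commands:
    - {"travel":[-0.032,-0.034,0],"turn":[0,0,0]}
    - {"travel":[-0.064,-0.068,0],"turn":[0,0,0]}
    - {"travel":[-0.096,-0.102,0],"turn":[0,0,0]}
    - {"travel":[-0.128,-0.136,0],"turn":[0,0,0]}
    - {"travel":[-0.16,-0.17,0],"turn":[0,0,0]}

```text
time: 2.1
position: [0.557, -0.1982, 0.3483]
tool_rot: [0.582, 3.087, 0.001]
ft_force: [1.2, 0.1, 0.5]
grip_width: 1.001
grip_force: 0.0
```

Request:
step_arm:
  commands:
    - {"travel":[-0.01,-0.01,0],"turn":[0,0,8.5]}
    - {"travel":[-0.02,-0.02,0],"turn":[0,0,17]}
    - {"travel":[-0.03,-0.03,0],"turn":[0,0,25.5]}
    - {"travel":[-0.04,-0.04,0],"turn":[0,0,34]}
    - {"travel":[-0.04,-0.04,0],"turn":[0,0,42]}

```text
time: 2.6
position: [0.5789, -0.2506, 0.3474]
tool_rot: [-1.662, -2.665, 0.003]
ft_force: [0.2, 0.5, -0.9]
grip_width: 0.999
grip_force: 0.0
```

Request:
step_arm:
  commands:
    - {"travel":[0,0,0],"turn":[0,0,8]}
    - {"travel":[0,0,0],"turn":[0,0,16]}
    - {"travel":[0,0,0],"turn":[0,0,22]}
    - {"travel":[0,0,0],"turn":[0,0,26.6]}
    - {"travel":[0,0,0],"turn":[0,0,26.6]}

```text
time: 3.1
position: [0.5792, -0.2484, 0.3478]
tool_rot: [-2.221, -2.22, 0.001]
ft_force: [-0.2, -0.4, 0.2]
grip_width: 0.999
grip_force: 0.0
```

```bash
python3 - <<'E'
from h import *
np.set_printoptions(precision=4,suppress=True)
S=ctrl.get_state();print(S['time'],S['position'],Ro.from_rotvec(S['tool_rot']).as_matrix(),S['joint_positions'])
c=cam('wrist',S); save('wrist','w1.png',k=1.25)
print(proj(c,[[.596,-.268,.165],[.567,-.235,.12],[.54,.02,.028]])*1.25)
E
```

```text
3.1 [ 0.5792 -0.2484  0.3478] [[ 0.0004  1.     -0.0009]
 [ 1.     -0.0004  0.0001]
 [ 0.0001 -0.0009 -1.    ]] [-0.3713  0.3705  1.0329  1.2679 -0.3175  1.6728  0.5966]
[[424.5409 241.682 ]
 [393.7029 197.8879]
 [367.7572 -62.9684]]
```

View pics/w1.png

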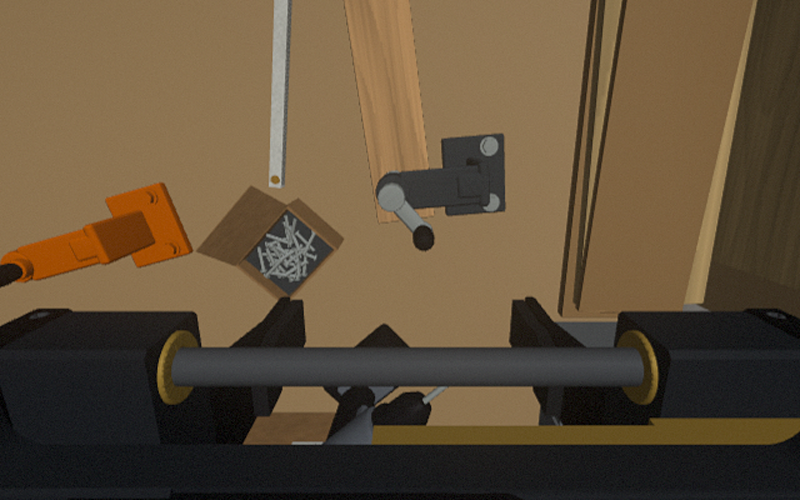

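```bash
python3 - <<'E'
from h import *
np.set_printoptions(precision=4,suppress=True)
c=cam('wrist');t=cam('top');s=cam('side')
w=cv2.imread('pics/raw_w1.png');a=cv2.imread('pics/raw_top0.png');b=cv2.imread('pics/raw_side0.png')
f=lambda im,x,y,w,h,W=400,H=300:cv2.resize(im[y:y+h,x:x+w],(W,H),interpolation=cv2.INTER_CUBIC)
o=np.vstack([np.hstack([f(w,290,130,80,60),f(a,370,130,80,60)]),np.hstack([f(b,350,220,80,60),f(w,250,0,160,120)])])
cv2.imwrite('pics/c2.png',o)
E
```

```text
(no output)
```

View pics/c2.png

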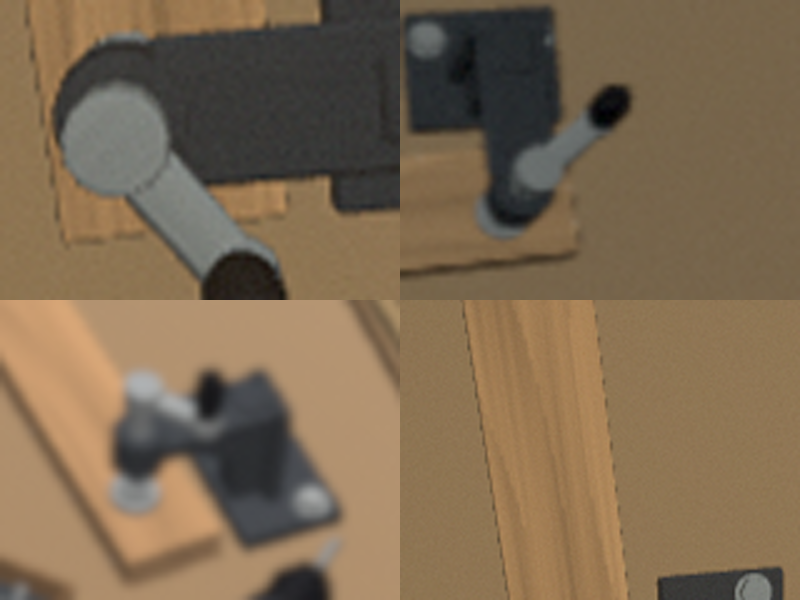

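```bash
python3 - <<'E'
from h import *
np.set_printoptions(precision=4,suppress=True)
c=cam('wrist');t=cam('top');s=cam('side')
print('hub',tri([c,t,s],[(313,157.6),(398.4,163.4),(378.8,236.6)]),tri([c,t],[(313,157.6),(398.4,163.4)]),tri([c,s],[(313,157.6),(378.8,236.6)]))
print('hmid',tri([c,t,s],[(339.2,189.2),(412.0,151),(392.2,238.6)]),tri([c,t],[(339.2,189.2),(412.,151)]),tri([c,s],[(339.2,189.2),(392.2,238.6)]))
for z in (.11,.12,.13,.14,.15,.16): print(z,back(c,(313,157.6),z)[:2],back(c,(339.2,189.2),z)[:2])
# plate edges & ends from wrist, z=.028
for p in [(250+466-400,0)]: pass
q=lambda x,y:(250+(x-400)/2.5,(y-300)/2.5)
e=[back(c,q(*p),.028) for p in [(466,302),(508,590),(596,302),(627,590)]];print(np.array(e))
d=e[0]-e[1];d2=e[2]-e[3];print(np.degrees(np.arctan2(d[1],d[0])),np.degrees(np.arctan2(d2[1],d2[0])))
E
```

```text
hub (array([ 0.5648, -0.2318,  0.1435]), np.float64(0.0033319690598252374)) (array([ 0.5648, -0.2333,  0.135 ]), np.float64(0.0019281323686690564)) (array([ 0.5661, -0.2309,  0.1432]), np.float64(0.0009342355251335446))
hmid (array([ 0.5955, -0.2653,  0.1603]), np.float64(0.003371642825159307)) (array([ 0.5962, -0.2678,  0.1497]), np.float64(0.001159784166627448)) (array([ 0.5967, -0.2647,  0.1603]), np.float64(0.0014576861646558603))
0.11 [ 0.5642 -0.2357] [ 0.5979 -0.2767]
0.12 [ 0.5646 -0.2342] [ 0.5974 -0.2743]
0.13 [ 0.565  -0.2327] [ 0.597  -0.2718]
0.14 [ 0.5653 -0.2312] [ 0.5966 -0.2693]
0.15 [ 0.5657 -0.2297] [ 0.5962 -0.2669]
0.16 [ 0.5661 -0.2282] [ 0.5957 -0.2644]
[[ 0.5143 -0.0384  0.028 ]
 [ 0.5329 -0.1872  0.028 ]
 [ 0.5837 -0.0383  0.028 ]
 [ 0.6023 -0.1871  0.028 ]]
97.12217123154568 97.13496049363121
```

Request:
step_arm:
  commands:
    - {"travel":[-0.0085,0.0085,0.03],"turn":[0,0,0]}
    - {"travel":[-0.017,0.017,0.07],"turn":[0,0,0]}
    - {"travel":[-0.017,0.017,0.11],"turn":[0,0,0]}
    - {"travel":[-0.017,0.017,0.15],"turn":[0,0,0]}
    - {"travel":[-0.017,0.017,0.166],"turn":[0,0,0]}

```text
time: 3.65
position: [0.5943, -0.2641, 0.1781]
tool_rot: [-2.216, -2.219, 0.003]
ft_force: [0.0, 0.5, -0.9]
grip_width: 1.002
grip_force: 0.0
```

Request:
step_arm:
  commands:
    - {"travel":[0,0,0.01],"turn":[0,0,0]}
    - {"travel":[0,0,0.02],"turn":[0,0,0]}
    - {"travel":[0,0,0.02],"turn":[0,0,0]}

```text
time: 3.95
position: [0.5964, -0.2657, 0.1625]
tool_rot: [2.221, 2.221, 0.0]
ft_force: [-0.4, -0.2, 0.0]
grip_width: 0.997
grip_force: 0.0
```

```bash
python3 - <<'E'
from h import *
np.set_printoptions(precision=4,suppress=True)
S=ctrl.get_state();print(S['time'],S['position'],S['ft_force'],S['joint_positions'])
c=cam('wrist',S); save('wrist','w2.png',k=1.25)
p=S['position'];print(proj(c,[p,p+[0,0,-.014],[.5655,-.231,.14],[.5655,-.231,.135]])*1.25)
E
```

```text
3.95 [ 0.5964 -0.2657  0.1625] [-0.3748 -0.1513  0.0345] [-0.3313  0.4854  0.9725  1.5207 -0.4063  1.3506  0.6767]
[[405.3043 298.6832]
 [405.3579 288.1399]
 [343.943  217.638 ]
 [345.3222 215.7251]]
```

View pics/w2.png

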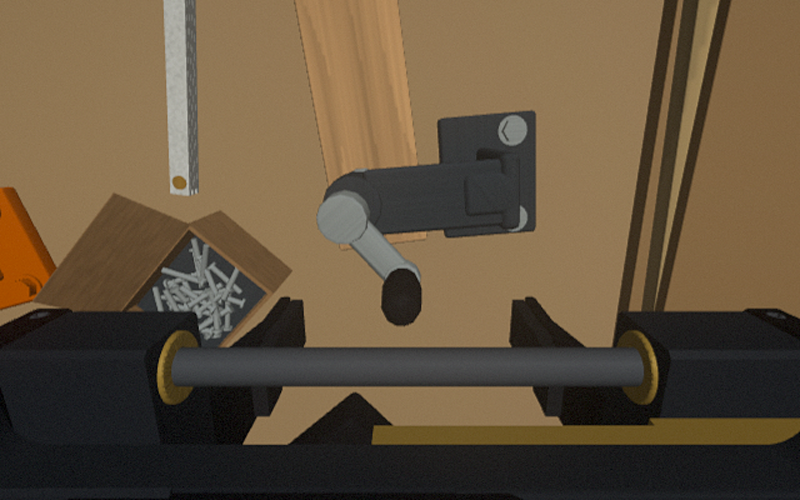

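Request:
step_arm:
  commands:
    - {"travel":[0,0,0],"turn":[0,0,0]}
    - {"travel":[0,0,0],"turn":[0,0,0]}
    - {"travel":[0,0,0],"turn":[0,0,0]}
    - {"travel":[0,0,0],"turn":[0,0,0]}
    - {"travel":[0,0,0],"turn":[0,0,0]}
  gripper: 0
  force: 20

```text
time: 4.5
position: [0.5963, -0.2657, 0.1625]
tool_rot: [2.222, 2.221, 0.0]
ft_force: [0.9, 0.7, -0.0]
grip_width: 0.634
grip_force: 0.0
```

```bash
python3 - <<'E'
from h import *
S=ctrl.get_state();print(S['time'],S['position'],S['ft_force'],S['grip_width'],S['grip_force'])
a=np.array([.565,-.2312]); p=np.array([.5958,-.2655])
r=.045;th0=np.arctan2(*(p-a)[::-1]);print(np.degrees(th0),np.linalg.norm(p-a))
P=lambda d:np.r_[a+r*np.array([np.cos(th0-np.radians(d)),np.sin(th0-np.radians(d))]),-.006*d/360]
for k in range(0,480,75):
    b=P(k); print(k,[[round(float(v),4) for v in ((P(k+j*15)-b)[[1,0,2]]*[1,1,-1])] for j in range(1,6)], (P(k)[:2]).round(4))
E
```

```text
4.5 [ 0.59631717 -0.26565934  0.16252948] [ 0.92563745  0.70481097 -0.00139284] 0.63355998773612 0.0
-48.07745539942435 0.046099132312875525
0 [[-0.0066, -0.0097, 0.0003], [-0.0105, -0.0208, 0.0005], [-0.0115, -0.0325, 0.0008], [-0.0093, -0.044, 0.001], [-0.0042, -0.0546, 0.0013]] [ 0.5951 -0.2647]
75 [[0.0076, -0.0089, 0.0003], [0.0173, -0.0156, 0.0005], [0.0284, -0.0195, 0.0008], [0.0401, -0.0204, 0.001], [0.0517, -0.0182, 0.0013]] [ 0.5404 -0.2689]
150 [[0.0106, 0.0051, 0.0002], [0.0195, 0.0127, 0.0005], [0.0262, 0.0224, 0.0007], [0.0301, 0.0335, 0.001], [0.031, 0.0452, 0.0013]] [ 0.5222 -0.2172]
225 [[-0.0022, 0.0115, 0.0002], [-0.0072, 0.0221, 0.0005], [-0.0149, 0.0311, 0.0008], [-0.0246, 0.0377, 0.001], [-0.0356, 0.0416, 0.0012]] [ 0.5674 -0.1863]
300 [[-0.0117, 0.0009, 0.0003], [-0.0233, -0.0013, 0.0005], [-0.0339, -0.0063, 0.0007], [-0.0428, -0.014, 0.001], [-0.0494, -0.0237, 0.0013]] [ 0.609  -0.2219]
375 [[-0.0039, -0.0111, 0.0002], [-0.0048, -0.0228, 0.0005], [-0.0027, -0.0343, 0.0007], [0.0024, -0.0449, 0.001], [0.0101, -0.0539, 0.0013]] [ 0.5854 -0.2713]
450 [[0.0097, -0.0066, 0.0002], [0.0208, -0.0105, 0.0005], [0.0325, -0.0115, 0.0007], [0.044, -0.0093, 0.001], [0.0546, -0.0042, 0.0012]] [ 0.5315 -0.2613]
```

Request:
step_arm:
  commands:
    - {"travel":[0,0,0],"turn":[0,0,0]}
    - {"travel":[0,0,0],"turn":[0,0,0]}
    - {"travel":[0,0,0],"turn":[0,0,0]}
    - {"travel":[0,0,0],"turn":[0,0,0]}
    - {"travel":[0,0,0],"turn":[0,0,0]}

```text
time: 5.0
position: [0.5962, -0.2657, 0.1623]
tool_rot: [2.222, 2.221, 0.0]
ft_force: [-0.4, 0.6, -0.2]
grip_width: 0.174
grip_force: 0.0
```

Request:
step_arm:
  commands:
    - {"travel":[0,0,0],"turn":[0,0,0]}
    - {"travel":[0,0,0],"turn":[0,0,0]}
    - {"travel":[0,0,0],"turn":[0,0,0]}

```text
time: 5.3
position: [0.5963, -0.2656, 0.1624]
tool_rot: [2.222, 2.221, 0.0]
ft_force: [1.0, -0.3, 0.2]
grip_width: 0.01
grip_force: 0.0
```

```bash
python3 - <<'E'
from h import *
np.set_printoptions(precision=4,suppress=True)
c1=cam('wrist',{'position':[.5792,-.2484,.3478],'tool_rot':[-2.221,-2.2205,.001]})
c2=cam('wrist',{'position':[.5964,-.2657,.1625],'tool_rot':[2.2213,2.221,0]})
print('handle',tri([c1,c2],[(339.2,189.4),(402/1.25,296/1.25)]))
print('hub',tri([c1,c2],[(313,157.6),(343/1.25,218/1.25)]))
for z in (.10,.12,.14,.16): print(z,back(c2,(402/1.25,296/1.25),z),back(c2,(343/1.25,218/1.25),z))
save('wrist','w3.png',k=1.25)
E
```

```text
handle (array([ 0.5951, -0.263 ,  0.166 ]), np.float64(0.0004033998979916513))
hub (array([ 0.5654, -0.2307,  0.1426]), np.float64(3.5124976590053405e-05))
0.1 [ 0.5941 -0.2896  0.1   ] [ 0.5589 -0.2392  0.1   ]
0.12 [ 0.5944 -0.2815  0.12  ] [ 0.5619 -0.2352  0.12  ]
0.14 [ 0.5946 -0.2734  0.14  ] [ 0.565  -0.2312  0.14  ]
0.16 [ 0.5948 -0.2653  0.16  ] [ 0.568  -0.2271  0.16  ]
```

View pics/w3.png

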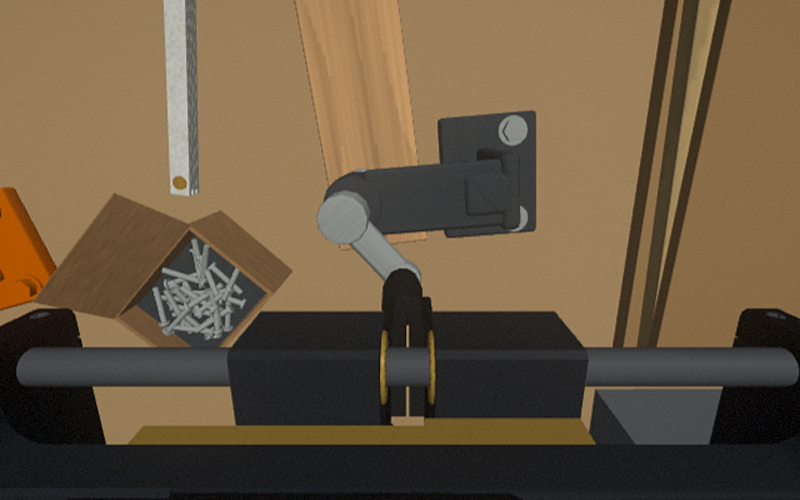

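```bash
python3 - <<'E'
from h import *
f=lambda n:cv2.resize(cv2.imread(n)[200:350,270:380],(400,545),interpolation=cv2.INTER_CUBIC)
o=np.hstack([f('pics/raw_w2.png'),f('pics/raw_w3.png')]);o=(255*(o/255.)**.45).astype(np.uint8)
cv2.imwrite('pics/c3.png',o)
E
```

```text
(no output)
```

View pics/c3.png

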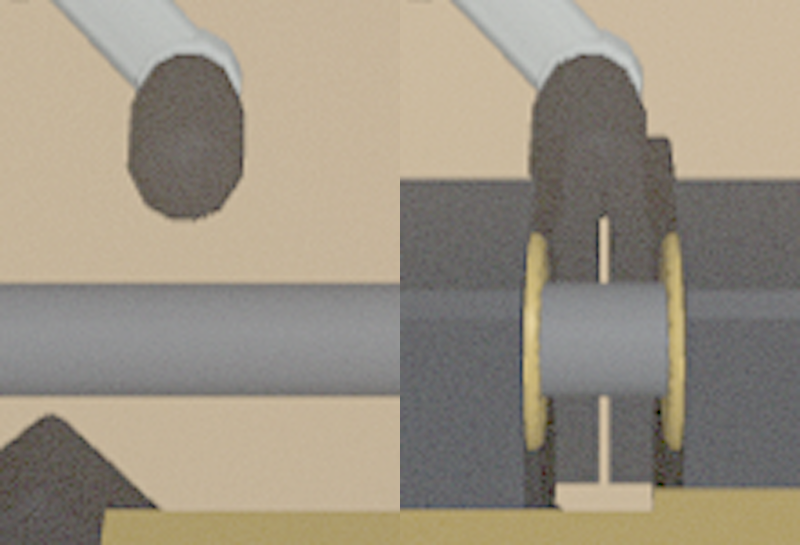

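```bash
python3 - <<'E'
from h import *
np.set_printoptions(precision=1,suppress=True)
S=ctrl.get_state();c=cam('wrist',S);p=np.array(S['position'])
m=ctrl.camera_model('wrist');print(m['fx'],m['cx'],m['cy'])
for x in (-.0095,0,.0095):
  for z in (-.03,0,.014): print(x,z,proj(c,[p+[y,x,-z] for y in (0,.008,.015)]).tolist())
print(p,S['grip_width'])
E
```

```text
335.86108426584536 325.6491131952981 203.03370522358304
-0.0095 -0.03 [[324.1428205402271, 278.2177007089491], [339.6087298568021, 278.1978615748519], [353.13955376534034, 278.18050470145556]]
-0.0095 0 [[324.26860258452024, 253.60085266031612], [337.53517486910414, 253.58537171978546], [349.1420667500336, 253.57182748250244]]
-0.0095 0.014 [[324.3158195400953, 244.3600057076606], [336.7567780144465, 244.3460292368788], [347.6414216762271, 244.33380116744004]]
0 -0.03 [[324.11102470295464, 261.47927464028714], [339.81731253353917, 261.4603644231383], [353.55840979196125, 261.4438202762449]]
0 0 [[324.24306206180785, 238.94703898728338], [337.6861175396598, 238.9322792000684], [349.4473958217767, 238.91936591818052]]
0 0.014 [[324.2924769461787, 230.51436637797127], [336.88850770601516, 230.50103646596193], [347.9088096422342, 230.48937408930323]]
0.0095 -0.03 [[324.0782248239556, 244.21228635555124], [340.0324812921104, 244.19437407311827], [353.9904904970869, 244.17870303237873]]
0.0095 0 [[324.21683281647785, 223.89807236364456], [337.8411302508584, 223.8840785119309], [349.7609573701935, 223.87183536369056]]
0.0095 0.014 [[324.2685450624178, 216.31919028833443], [337.0235627482248, 216.30654423872372], [348.18294712714805, 216.2954801906795]]
[ 0.6 -0.3  0.2] 0.008037020465881959
```

```bash
python3 - <<'E'
from h import *
np.set_printoptions(precision=1,suppress=True)
S=ctrl.get_state();p=np.array(S['position']);o=[]
for n in ('side','top'):
    im=np.ascontiguousarray(ctrl.get_image(n)[:,:,::-1]);c=cam(n)
    cv2.imwrite(f'pics/raw_{n}4.png',im)
    q=proj(c,[p,p+[0,0,-.014],p+[0,0,.022]]);print(n,q)
    x,y=(q[0]-[40,40]).astype(int)
    t=cv2.resize(im[y:y+80,x:x+53],(398,600),interpolation=cv2.INTER_CUBIC); t=(255*(t/255.)**.5).astype(np.uint8)
    for (u,v),col in zip(q,[(0,0,255),(0,255,0),(255,0,0)]): cv2.circle(t,(int((u-x+.5)*7.5),int((v-y+.5)*7.5)),3,col,-1)
    o.append(t)
cv2.imwrite('pics/c4.png',np.hstack(o))
E
```

```text
side [[391.9 238.4]
 [391.5 241.4]
 [392.4 233.7]]
top [[412.1 149.6]
 [410.8 151.1]
 [414.1 147.3]]
```

View pics/c4.png

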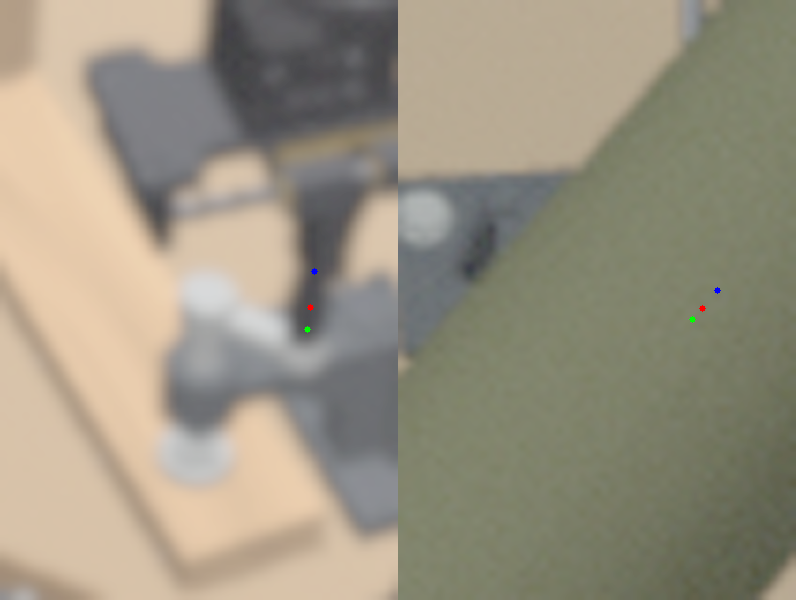

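Request:
step_arm:
  commands:
    - {"travel":[0,0,0.0015],"turn":[0,0,0]}
    - {"travel":[0,0,0.003],"turn":[0,0,0]}
    - {"travel":[0,0,0.003],"turn":[0,0,0]}

```text
time: 5.75
position: [0.5961, -0.2655, 0.159]
tool_rot: [-2.221, -2.221, 0.0]
ft_force: [-0.3, -0.0, -0.1]
grip_width: 0.007
grip_force: 0.0
```

Request:
step_arm:
  commands:
    - {"travel":[0,0,0.0015],"turn":[0,0,0]}
    - {"travel":[0,0,0.003],"turn":[0,0,0]}
    - {"travel":[0,0,0.003],"turn":[0,0,0]}

```text
time: 6.05
position: [0.5963, -0.2657, 0.1564]
tool_rot: [2.222, 2.221, 0.0]
ft_force: [-0.3, 0.5, -0.7]
grip_width: 0.008
grip_force: 0.2
```

Request:
step_arm:
  commands:
    - {"travel":[0,0,0.0015],"turn":[0,0,0]}
    - {"travel":[0,0,0.003],"turn":[0,0,0]}
    - {"travel":[0,0,0.003],"turn":[0,0,0]}

```text
time: 6.35
position: [0.5968, -0.2661, 0.1559]
tool_rot: [2.221, 2.22, 0.003]
ft_force: [-2.3, 2.1, 11.1]
grip_width: 0.002
grip_force: 5.8
```

```bash
python3 - <<'E'
from h import *
S=ctrl.get_state();print(S['position'],S['ft_force'],S['grip_force'])
im=cv2.cvtColor(ctrl.get_image('wrist'),cv2.COLOR_RGB2GRAY)
cv2.imwrite('pics/raw_w5.png',im)
a=im[208:272:2,296:356:2]
print('\n'.join(' '.join('%3d'%v for v in r) for r in a))
E
```

```text
[ 0.59679907 -0.26609366  0.15589464] [-2.30803312  2.13280771 11.0898985 ] 5.757643799297512
134 135 136 136 141 140 141 142 145 143 144 143 125 123 132 131 131 129 131 131 131 132 131 133 129 131 129 130 130 129
132 134 132 137 136 138 139 142 144 145 143 142 144 122 116 123 131 129 130 128 131 129 126 130 134 131 133 130 131 131
136 133 130 132 136 136 138 138 142 145 145 144 143 138 119 117 115 128 131 131 129 130 131 130 130 131 129 131 131 130
112 136 132 131 134 135 136 137 140 137 135 140 143 139 140 137 118 111 123 130 131 130 129 128 131 130 131 128 129 131
 83 114 137 132 130 133 135 136 127 139 147 127 133 133 150 150 143 120 108 127 130 129 131 130 128 132 130 131 129 133
116  84 117 138 132 132 132 134 143 121  61  23  34  21  23  81 146 151 131 108 131 130 131 131 131 130 130 127 129 131
131 114  84 116 137 134 123 141  61  25  32  28  36  30  35  31  25 114 148  98 127 131 130 130 132 128 131 131 131 132
130 131 116  86 118 129 133  58  33  28  30  32  31  33  32  33  30  26 145 124 128 130 130 130 130 128 130 132 130 130
127 131 133 116  86 106 114  27  30  29  33  3
[... 2133 characters left out ...]
  35  23  27  23  31  34  34  34  28  36  27  28  35  35  32  31  25  25  22  25  35  39  35  39  35
 36  39  32  34  30  31  22  27  23  30  34  26  26  32  25  30  31  35  30  35  26  27  24  25  19  34  31  37  35  37
 35  34  30  33  35  29  60  27  30  29  27  33  29  30  27  61  27  28  30  31  32  31  25  39  59  32  33  28  31  35
 29  33  34  32  31  36  93  72  27  29  30  29  31  33  23  78  24  29  28  32  32  31  24  64  87  33  31  31  30  31
 27  35  33  33  35  68 100  64  21  33  27  24  32  30  19  74  23  32  32  32  33  30  31  62  96  38  31  37  34  31
 29  31  31  29  34  77 104  75  20  25  25  28  25  31  26  75  27  31  22  30  27  29  25  69  95  38  31  33  36  32
```

Request:
step_arm:
  commands:
    - {"travel":[0,0,-0.006],"turn":[0,0,0]}
    - {"travel":[0,-0.001,-0.008],"turn":[0,0,0]}
    - {"travel":[0,-0.001,-0.008],"turn":[0,0,0]}
    - {"travel":[0,-0.001,-0.008],"turn":[0,0,0]}
    - {"travel":[0,-0.001,-0.008],"turn":[0,0,0]}
  gripper: 0.5

```text
time: 6.9
position: [0.595, -0.2654, 0.1608]
tool_rot: [-2.221, -2.221, 0.0]
ft_force: [-0.0, 0.9, 0.2]
grip_width: 0.375
grip_force: 0.0
```

Request:
step_arm:
  commands:
    - {"travel":[0,0,0],"turn":[0,0,0]}
    - {"travel":[0,0,0],"turn":[0,0,0]}
    - {"travel":[0,0,0.006],"turn":[0,0,0]}
    - {"travel":[0,0,0.012],"turn":[0,0,0]}
    - {"travel":[0,0,0.014],"turn":[0,0,0]}

```text
time: 7.4
position: [0.5947, -0.2653, 0.1461]
tool_rot: [-2.221, -2.22, 0.001]
ft_force: [-0.4, 0.1, -0.3]
grip_width: 0.5
grip_force: 0.0
```

Request:
step_arm:
  commands:
    - {"travel":[0,0,0.006],"turn":[0,0,0]}
    - {"travel":[0,0,0.012],"turn":[0,0,0]}
    - {"travel":[0,0,0.014],"turn":[0,0,0]}

```text
time: 7.7
position: [0.5948, -0.2654, 0.1324]
tool_rot: [-2.221, -2.22, 0.001]
ft_force: [-0.3, 1.2, -0.1]
grip_width: 0.504
grip_force: 0.0
```

Request:
step_arm:
  commands:
    - {"travel":[0,0,0.002],"turn":[0,0,0]}
    - {"travel":[0,0,0.003],"turn":[0,0,0]}
    - {"travel":[0,0,0.003],"turn":[0,0,0]}
    - {"travel":[0,0,0.003],"turn":[0,0,0]}
    - {"travel":[0,0,0.003],"turn":[0,0,0]}
  gripper: 0

```text
time: 8.2
position: [0.5947, -0.2656, 0.1305]
tool_rot: [-2.221, -2.22, 0.0]
ft_force: [-1.6, 0.6, 1.2]
grip_width: 0.2
grip_force: 20.0
```

Request:
step_arm:
  commands:
    - {"travel":[-0.0066,-0.0097,0.0],"turn":[0,0,0]}
    - {"travel":[-0.0105,-0.0208,0.0],"turn":[0,0,0]}
    - {"travel":[-0.0115,-0.0325,0.0],"turn":[0,0,0]}
    - {"travel":[-0.0093,-0.044,0.0003],"turn":[0,0,0]}
    - {"travel":[-0.0042,-0.0546,0.0005],"turn":[0,0,0]}

```text
time: 8.7
position: [0.5387, -0.2705, 0.1294]
tool_rot: [-2.223, -2.219, 0.001]
ft_force: [2.8, -0.1, -4.7]
grip_width: 0.203
grip_force: 20.0
```

Request:
step_arm:
  commands:
    - {"travel":[0.0076,-0.0089,0.0006],"turn":[0,0,0]}
    - {"travel":[0.0173,-0.0156,0.001],"turn":[0,0,0]}
    - {"travel":[0.0284,-0.0195,0.0013],"turn":[0,0,0]}
    - {"travel":[0.0401,-0.0204,0.0016],"turn":[0,0,0]}
    - {"travel":[0.0517,-0.0182,0.0018],"turn":[0,0,0]}

```text
time: 9.2
position: [0.5208, -0.2189, 0.1281]
tool_rot: [2.224, 2.219, -0.001]
ft_force: [2.4, -3.1, -3.6]
grip_width: 0.204
grip_force: 20.0
```

Request:
step_arm:
  commands:
    - {"travel":[0.0106,0.0051,0.0002],"turn":[0,0,0]}
    - {"travel":[0.0195,0.0127,0.0005],"turn":[0,0,0]}
    - {"travel":[0.0262,0.0224,0.0007],"turn":[0,0,0]}
    - {"travel":[0.0301,0.0335,0.001],"turn":[0,0,0]}
    - {"travel":[0.031,0.0452,0.0013],"turn":[0,0,0]}

```text
time: 9.7
position: [0.5681, -0.1878, 0.1266]
tool_rot: [2.222, 2.221, -0.003]
ft_force: [-2.2, -7.5, -0.3]
grip_width: 0.199
grip_force: 20.0
```

Request:
step_arm:
  commands:
    - {"travel":[-0.0022,0.0115,0.0002],"turn":[0,0,0]}
    - {"travel":[-0.0072,0.0221,0.0005],"turn":[0,0,0]}
    - {"travel":[-0.0149,0.0311,0.0008],"turn":[0,0,0]}
    - {"travel":[-0.0246,0.0377,0.001],"turn":[0,0,0]}
    - {"travel":[-0.0356,0.0416,0.0012],"turn":[0,0,0]}

```text
time: 10.2
position: [0.608, -0.2229, 0.1252]
tool_rot: [-2.218, -2.217, 0.004]
ft_force: [-8.6, 0.7, 5.0]
grip_width: 0.2
grip_force: 20.0
```

Request:
step_arm:
  commands:
    - {"travel":[-0.006,0.0002,0.0001],"turn":[0,0,0]}
    - {"travel":[-0.0117,-0.0001,0.0003],"turn":[0,0,0]}
    - {"travel":[-0.0175,-0.001,0.0004],"turn":[0,0,0]}
    - {"travel":[-0.0233,-0.0023,0.0005],"turn":[0,0,0]}
    - {"travel":[-0.0233,-0.0023,0.0005],"turn":[0,0,0]}

```text
time: 10.7
position: [0.6071, -0.2459, 0.125]
tool_rot: [-2.221, -2.22, -0.001]
ft_force: [-3.5, 1.4, 3.7]
grip_width: 0.199
grip_force: 20.0
```

Request:
step_arm:
  commands:
    - {"travel":[-0.0106,-0.005,0.0002],"turn":[0,0,0]}
    - {"travel":[-0.0195,-0.0127,0.0005],"turn":[0,0,0]}
    - {"travel":[-0.0261,-0.0224,0.0008],"turn":[0,0,0]}
    - {"travel":[-0.0261,-0.0224,0.0008],"turn":[0,0,0]}

```text
time: 11.1
position: [0.5838, -0.2733, 0.1246]
tool_rot: [2.223, 2.218, 0.001]
ft_force: [-0.2, 0.1, 3.5]
grip_width: 0.197
grip_force: 20.0
```

Request:
step_arm:
  commands:
    - {"travel":[-0.0022,-0.0055,0.0001],"turn":[0,0,0]}
    - {"travel":[-0.0039,-0.0111,0.0002],"turn":[0,0,0]}
    - {"travel":[-0.0046,-0.017,0.0002],"turn":[0,0,0]}
    - {"travel":[-0.0048,-0.0228,0.0003],"turn":[0,0,0]}
    - {"travel":[-0.0048,-0.0228,0.0003],"turn":[0,0,0]}

```text
time: 11.6
position: [0.5667, -0.2778, 0.1248]
tool_rot: [2.213, 2.215, 0.007]
ft_force: [14.1, -2.5, -3.6]
grip_width: 0.2
grip_force: 20.0
```

Request:
step_arm:
  commands:
    - {"travel":[0.0005,-0.006,0],"turn":[0,0,0]}
    - {"travel":[0.002,-0.0115,0],"turn":[0,0,0]}
    - {"travel":[0.002,-0.0115,0],"turn":[0,0,0]}
    - {"travel":[0.002,-0.0115,0],"turn":[0,0,0]}

```text
time: 12.0
position: [0.5654, -0.2726, 0.1254]
tool_rot: [2.196, 2.213, 0.022]
ft_force: [36.4, -3.8, -16.8]
grip_width: 0.198
grip_force: 19.9
```

Request:
step_arm:
  commands:
    - {"travel":[-0.001,0.008,0],"turn":[0,0,0]}
    - {"travel":[-0.002,0.0155,0],"turn":[0,0,0]}
    - {"travel":[-0.002,0.0155,0],"turn":[0,0,0]}

```text
time: 12.3
position: [0.5681, -0.2732, 0.1243]
tool_rot: [-2.216, -2.224, -0.006]
ft_force: [3.3, 7.7, 6.2]
grip_width: 0.201
grip_force: 20.0
```

Request:
step_arm:
  commands:
    - {"travel":[0,0,0],"turn":[0,0,0]}
    - {"travel":[0,0,0],"turn":[0,0,0]}
    - {"travel":[0,0,0],"turn":[0,0,0]}
    - {"travel":[0,0,-0.03],"turn":[0,0,0]}
    - {"travel":[0,0,-0.07],"turn":[0,0,0]}
  gripper: 1

```text
time: 12.8
position: [0.5628, -0.2767, 0.192]
tool_rot: [-2.22, -2.215, 0.006]
ft_force: [1.0, 0.4, 1.3]
grip_width: 0.567
grip_force: 0.0
```

```bash
python3 - <<'E'
from h import *
S=ctrl.get_state();print(S['time'],S['position'],S['tool_rot'],S['ft_force'],S['joint_positions'])
cv2.imwrite('pics/raw_w6.png',ctrl.get_image('wrist')[:,:,::-1]); np.save('w6.npy',np.r_[S['position'],S['tool_rot']])
E
```

```text
12.8 [ 0.56275861 -0.27674916  0.19195961] [-2.21953653 -2.21529788  0.00628888] [1.0425054  0.38441912 1.30203447] [-0.35305883  0.4126515   1.00950528  1.54378918 -0.34952333  1.38706791
  0.68305925]
```

Request:
step_arm:
  commands:
    - {"travel":[0,0,-0.035],"turn":[0,0,0]}
    - {"travel":[0,0,-0.075],"turn":[0,0,0]}
    - {"travel":[0.02,-0.005,-0.108],"turn":[0,0,0]}
    - {"travel":[0.06,-0.015,-0.108],"turn":[0,0,0]}
    - {"travel":[0.1,-0.025,-0.108],"turn":[0,0,0]}

```text
time: 13.35
position: [0.5394, -0.1786, 0.302]
tool_rot: [2.227, 2.215, -0.003]
ft_force: [0.1, 1.6, -0.5]
grip_width: 0.986
grip_force: 0.0
```

Request:
step_arm:
  commands:
    - {"travel":[0.045,-0.01,0],"turn":[0,0,0]}
    - {"travel":[0.09,-0.02,0],"turn":[0,0,0]}
    - {"travel":[0.135,-0.03,0],"turn":[0,0,0]}
    - {"travel":[0.18,-0.04,0],"turn":[0,0,0]}
    - {"travel":[0.22,-0.05,0],"turn":[0,0,0]}

```text
time: 13.85
position: [0.4894, 0.0442, 0.3013]
tool_rot: [-2.221, -2.221, 0.001]
ft_force: [0.9, 0.0, -0.4]
grip_width: 0.995
grip_force: 0.0
```

Request:
step_arm:
  commands:
    - {"travel":[0.045,-0.01,0.01],"turn":[0,0,0]}
    - {"travel":[0.09,-0.02,0.02],"turn":[0,0,0]}
    - {"travel":[0.135,-0.025,0.03],"turn":[0,0,0]}
    - {"travel":[0.177,-0.03,0.05],"turn":[0,0,0]}
    - {"travel":[0.177,-0.03,0.05],"turn":[0,0,0]}

```text
time: 14.35
position: [0.4569, 0.2249, 0.2479]
tool_rot: [-2.211, -2.23, 0.01]
ft_force: [-0.6, 0.1, 0.2]
grip_width: 1.0
grip_force: 0.0
```

```bash
python3 - <<'E'
from h import *
np.set_printoptions(precision=4,suppress=True)
S=ctrl.get_state();print(S['time'],S['position'],S['tool_rot'],S['joint_positions'])
c=cam('wrist',S); im=np.ascontiguousarray(ctrl.get_image('wrist')[:,:,::-1]);cv2.imwrite('pics/raw_w7.png',im); np.save('w7.npy',np.r_[S['position'],S['tool_rot']])
h=np.array([.4628,.3333,0]);u=np.array([-.0033,-.1685,0])/.1685
print(proj(c,[h,h+[0,0,.04],h+u*.17,h+u*.17+[0,0,.04],h+[0,0,.17],h+u*.036+[0,0,.17]]))
E
```

```text
14.35 [0.4569 0.2249 0.2479] [-2.2107 -2.2305  0.0102] [-1.1544 -0.0152  0.6435  1.7323  0.0099  1.428  -0.5036]
[[331.409   76.8609]
 [331.8731  74.0655]
 [327.2502 210.515 ]
 [327.2777 220.3455]
 [334.3896  58.9069]
 [332.6923 110.3273]]
```

```bash
python3 - <<'E'
from h import *
a=cv2.imread('pics/raw_w7.png')[20:260,250:410]; b=cv2.imread('pics/raw_w6.png')[40:240,230:430]
a=cv2.resize(a,(400,600),interpolation=cv2.INTER_CUBIC);b=cv2.resize(b,(400,400),interpolation=cv2.INTER_CUBIC)
d=cv2.imread('pics/raw_top0.png')[110:210,270:470]; d=cv2.resize(d,(400,200))
o=np.hstack([a,np.vstack([b,d])]);o=(255*(o/255.)**.7).astype(np.uint8);cv2.imwrite('pics/c5.png',o)
E
```

```text
(no output)
```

View pics/c5.png

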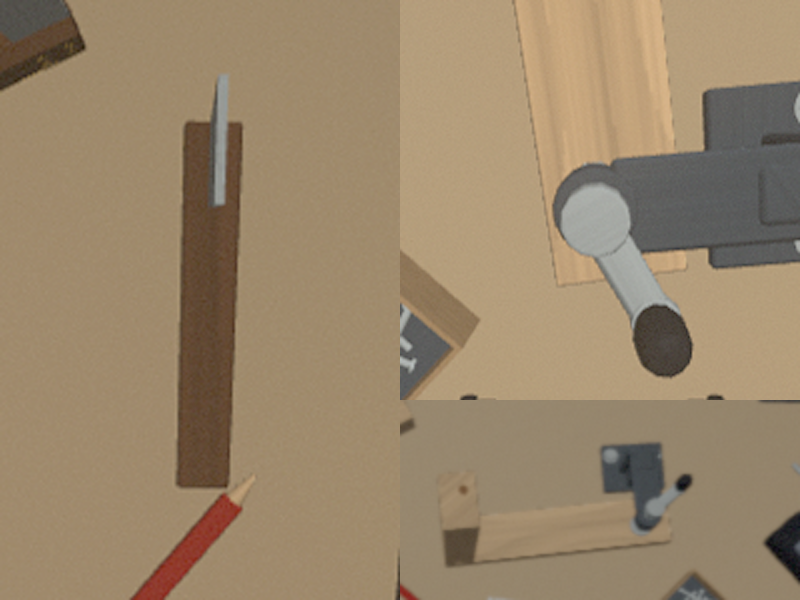

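```bash
python3 - <<'E'
from h import *
np.set_printoptions(precision=4,suppress=True)
w=np.load('w7.npy');c=cam('wrist',{'position':w[:3],'tool_rot':w[3:]})
px=[(185,122),(242,125),(177,487),(229,487)]
q=[back(c,(250+x/2.5,20+y/2.5),.04) for x,y in px]
print(np.array(q)); h=(q[0]+q[1])/2;t=(q[2]+q[3])/2;d=h-t;L=np.linalg.norm(d);print('heel',h,'toe',t,L,np.degrees(np.arctan2(d[1],d[0])),'w',np.linalg.norm(q[0]-q[1]),np.linalg.norm(q[2]-q[3]))
for f in (100,120): print('grip',f,h-d/L*f/1000)
print('tip',back(c,(250+222/2.5,20+75/2.5),.17),back(c,(250+218/2.5,20+205/2.5),.17))
# stud/top: tri hub & handle from top+side
tt,ss=cam('top'),cam('side')
print(tri([tt,ss],[(398.4,163.4),(378.8,236.6)]),tri([tt,ss],[(412.0,151),(392.2,238.6)]))
w=np.load('w6.npy');c=cam('wrist',{'position':w[:3],'tool_rot':w[3:]})
for z in (.145,.15,.155): print('handle now',z,back(c,(230+(661-400)/2,40+335/2),z))
print('hub',back(c,(230+(594-400)/2,40+217/2),.136))
M=Ro.from_rotvec(np.load('w7.npy')[3:]).as_matrix();print(M)
E
```

```text
[[0.4541 0.3386 0.04  ]
 [0.4791 0.3376 0.04  ]
 [0.4514 0.1705 0.04  ]
 [0.4771 0.1707 0.04  ]]
heel [0.4666 0.3381 0.04  ] toe [0.4642 0.1706 0.04  ] 0.16752565532352998 89.19468966165032 w 0.024961303439279037 0.02567746893252141
grip 100 [0.4652 0.2381 0.04  ]
grip 120 [0.4649 0.2181 0.04  ]
tip [0.4659 0.3393 0.17  ] [0.4654 0.3034 0.17  ]
(array([ 0.564 , -0.2328,  0.1449]), np.float64(0.002735772924006496)) (array([ 0.595 , -0.266 ,  0.1613]), np.float64(0.0030640479364800756))
handle now 0.145 [ 0.5886 -0.2715  0.145 ]
handle now 0.15 [ 0.5881 -0.27    0.15  ]
handle now 0.155 [ 0.5876 -0.2685  0.155 ]
hub [ 0.5644 -0.2301  0.136 ]
[[-0.0089  0.9999 -0.0054]
 [ 1.      0.0089 -0.0038]
 [-0.0038 -0.0054 -1.    ]]
```

Request:
step_arm:
  commands:
    - {"travel":[-0.008,0.004,0.04],"turn":[0,0,0.5]}
    - {"travel":[-0.015,0.008,0.085],"turn":[0,0,1]}
    - {"travel":[-0.015,0.008,0.13],"turn":[0,0,1]}
    - {"travel":[-0.015,0.008,0.17],"turn":[0,0,1]}
    - {"travel":[-0.015,0.008,0.17],"turn":[0,0,1]}

```text
time: 14.9
position: [0.4651, 0.2004, 0.0773]
tool_rot: [-2.244, -2.198, 0.017]
ft_force: [0.3, -0.1, 0.3]
grip_width: 1.0
grip_force: 0.0
```

```bash
python3 - <<'E'
from h import *
np.set_printoptions(precision=4,suppress=True)
S=ctrl.get_state();print(S['time'],S['position'],S['ft_force']);M=Ro.from_rotvec(S['tool_rot']).as_matrix();print(M)
E
```

```text
14.9 [0.4651 0.2004 0.0773] [ 0.2655 -0.0915  0.2567]
[[ 0.0208  0.9997 -0.0084]
 [ 0.9998 -0.0209 -0.0073]
 [-0.0075 -0.0082 -0.9999]]
```

Request:
step_arm:
  commands:
    - {"travel":[0.004,0,0.02],"turn":[0,0,0]}
    - {"travel":[0.008,0,0.04],"turn":[0,0,0]}
    - {"travel":[0.008,0,0.055],"turn":[0,0,0]}
    - {"travel":[0.008,0,0.055],"turn":[0,0,0]}

```text
time: 15.3
position: [0.4686, 0.2119, 0.0267]
tool_rot: [2.242, 2.201, -0.003]
ft_force: [-0.9, -0.9, -0.6]
grip_width: 1.004
grip_force: 0.0
```

```bash
python3 - <<'E'
from h import *
np.set_printoptions(precision=4,suppress=True)
S=ctrl.get_state();print(S['time'],S['position'],S['ft_force']);M=Ro.from_rotvec(S['tool_rot']).as_matrix();print(M)
E
```

```text
15.3 [0.4686 0.2119 0.0267] [-0.926  -0.877  -0.5675]
[[ 0.0184  0.9998 -0.0013]
 [ 0.9998 -0.0184 -0.0016]
 [-0.0016 -0.0013 -1.    ]]
```

Request:
step_arm:
  commands:
    - {"travel":[0,-0.003,0.005],"turn":[0,0,0]}
    - {"travel":[0,-0.003,0.011],"turn":[0,0,0]}
    - {"travel":[0,-0.003,0.011],"turn":[0,0,0]}

```text
time: 15.6
position: [0.4658, 0.213, 0.0159]
tool_rot: [-2.241, -2.202, 0.0]
ft_force: [-0.4, 0.0, -0.2]
grip_width: 1.0
grip_force: 0.0
```

Request:
step_arm:
  commands:
    - {"travel":[0,0,0.003],"turn":[0,0,0]}
    - {"travel":[0,0,0.006],"turn":[0,0,0]}
    - {"travel":[0,0,0.006],"turn":[0,0,0]}

```text
time: 15.9
position: [0.4658, 0.213, 0.0097]
tool_rot: [-2.241, -2.202, 0.001]
ft_force: [0.6, 0.8, 0.3]
grip_width: 0.997
grip_force: 0.0
```

Request:
step_arm:
  commands:
    - {"travel":[0,0,0.004],"turn":[0,0,0]}
    - {"travel":[0,0,0.008],"turn":[0,0,0]}
    - {"travel":[0,0,0.01],"turn":[0,0,0]}
    - {"travel":[0,0,0.01],"turn":[0,0,0]}

```text
time: 16.3
position: [0.4657, 0.2129, -0.0005]
tool_rot: [2.241, 2.202, -0.001]
ft_force: [-0.4, 0.0, -0.3]
grip_width: 1.002
grip_force: 0.0
```

Request:
step_arm:
  commands:
    - {"travel":[0,0,0.004],"turn":[0,0,0]}
    - {"travel":[0,0,0.008],"turn":[0,0,0]}
    - {"travel":[0,0,0.009],"turn":[0,0,0]}

```text
time: 16.6
position: [0.4657, 0.213, -0.0096]
tool_rot: [-2.241, -2.202, 0.001]
ft_force: [-0.4, 0.4, -0.3]
grip_width: 1.001
grip_force: 0.0
```

Request:
step_arm:
  commands:
    - {"travel":[0,0,0],"turn":[0,0,0]}
    - {"travel":[0,0,0],"turn":[0,0,0]}
    - {"travel":[0,0,0],"turn":[0,0,0]}
    - {"travel":[0,0,0],"turn":[0,0,0]}
    - {"travel":[0,0,0],"turn":[0,0,0]}
  gripper: 0
  force: 55

```text
time: 17.1
position: [0.4661, 0.2132, -0.0089]
tool_rot: [-2.241, -2.202, -0.0]
ft_force: [0.0, -0.1, 0.4]
grip_width: 0.629
grip_force: 0.0
```

Request:
step_arm:
  commands:
    - {"travel":[0,0,0],"turn":[0,0,0]}
    - {"travel":[0,0,0],"turn":[0,0,0]}
    - {"travel":[0,0,0],"turn":[0,0,0]}
    - {"travel":[0,0,0],"turn":[0,0,0]}
    - {"travel":[0,0,0],"turn":[0,0,0]}

```text
time: 17.6
position: [0.4657, 0.2131, -0.0091]
tool_rot: [-2.241, -2.202, 0.001]
ft_force: [-1.3, -0.3, 1.4]
grip_width: 0.296
grip_force: 54.8
```

Request:
step_arm:
  commands:
    - {"travel":[0,0,-0.01],"turn":[0,0,0]}
    - {"travel":[0,0,-0.03],"turn":[0,0,0]}
    - {"travel":[0,0,-0.035],"turn":[0,0,0]}
    - {"travel":[0,0,-0.06],"turn":[0,0,0]}
    - {"travel":[0,0,-0.09],"turn":[0,0,0]}

```text
time: 18.1
position: [0.4647, 0.2122, 0.0804]
tool_rot: [2.241, 2.202, -0.005]
ft_force: [0.6, 1.0, -3.8]
grip_width: 0.296
grip_force: 54.9
```

Request:
step_arm:
  commands:
    - {"travel":[0,0,-0.035],"turn":[0,0,0]}
    - {"travel":[0,0,-0.07],"turn":[0,0,0]}
    - {"travel":[0,0,-0.105],"turn":[0,0,0]}
    - {"travel":[-0.02,0,-0.12],"turn":[0,0,0]}
    - {"travel":[-0.055,0,-0.12],"turn":[0,0,0]}

```text
time: 18.6
position: [0.4663, 0.1605, 0.2034]
tool_rot: [2.235, 2.206, 0.008]
ft_force: [0.7, 0.4, -3.8]
grip_width: 0.297
grip_force: 54.9
```

Request:
step_arm:
  commands:
    - {"travel":[-0.035,0,0],"turn":[0,0,0]}
    - {"travel":[-0.07,0,0],"turn":[0,0,0]}
    - {"travel":[-0.105,0,0],"turn":[0,0,0]}
    - {"travel":[-0.14,0,0],"turn":[0,0,0]}
    - {"travel":[-0.175,0,0],"turn":[0,0,0]}

```text
time: 19.1
position: [0.4614, -0.0185, 0.2005]
tool_rot: [-2.241, -2.201, -0.001]
ft_force: [-0.2, -0.7, -2.4]
grip_width: 0.292
grip_force: 54.9
```

```bash
python3 - <<'E'
from h import *
np.set_printoptions(precision=4,suppress=True)
S=ctrl.get_state();print(S['time'],S['position'],S['ft_force'],S['grip_width'],S['grip_force'],S['joint_positions']);M=Ro.from_rotvec(S['tool_rot']).as_matrix();print(M)
w=np.load('w6.npy');c=cam('wrist',{'position':w[:3],'tool_rot':w[3:]})
for p in [(557,286),(687,268),(516,5),(662,5),(553,250)]: print(p,back(c,(230+(p[0]-400)/2,40+p[1]/2),.028))
E
```

```text
19.1 [ 0.4614 -0.0185  0.2005] [-0.2012 -0.669  -2.4132] 0.2917852629637212 54.86666176468134 [-0.9761 -0.1831  0.8737  1.9165  0.1431  1.3456 -0.1609]
[[ 0.018   0.9998 -0.0001]
 [ 0.9998 -0.018   0.0006]
 [ 0.0006 -0.0001 -1.    ]]
(557, 286) [ 0.5445 -0.2798  0.028 ]
(687, 268) [ 0.6134 -0.2701  0.028 ]
(516, 5) [ 0.5272 -0.1427  0.028 ]
(662, 5) [ 0.5967 -0.1429  0.028 ]
(553, 250) [ 0.5427 -0.2605  0.028 ]
```

Request:
step_arm:
  commands:
    - {"travel":[-0.04,0,0],"turn":[0,0,0]}
    - {"travel":[-0.08,0,0],"turn":[0,0,0]}
    - {"travel":[-0.12,0,0],"turn":[0,0,0]}
    - {"travel":[-0.12,0.04,0],"turn":[0,0,0]}
    - {"travel":[-0.12,0.08,0],"turn":[0,0,0]}

```text
time: 19.6
position: [0.5323, -0.1392, 0.2044]
tool_rot: [-2.245, -2.197, -0.014]
ft_force: [-0.4, 1.2, -0.9]
grip_width: 0.295
grip_force: 54.9
```

Request:
step_arm:
  commands:
    - {"travel":[0,0.02,0],"turn":[0,0,-3]}
    - {"travel":[0,0.022,0],"turn":[0,0,-6]}
    - {"travel":[0,0.022,0],"turn":[0,0,-8.1]}
    - {"travel":[0,0.022,0],"turn":[0,0,-8.1]}
    - {"travel":[0,0.022,0],"turn":[0,0,-8.1]}

```text
time: 20.1
position: [0.5529, -0.1384, 0.2018]
tool_rot: [-2.082, -2.35, 0.0]
ft_force: [-0.6, -0.5, -3.9]
grip_width: 0.295
grip_force: 54.9
```

```bash
cat > st.py <<'E'
from h import *
np.set_printoptions(precision=4,suppress=True)
S=ctrl.get_state();M=Ro.from_rotvec(S['tool_rot']).as_matrix();p=np.array(S['position'])
print(S['time'],p,'F',S['ft_force'],'T',S['torque'],S['grip_width'],S['grip_force'],'az',np.degrees(np.arctan2(M[1,0],M[0,0])),'tilt',M[2,:2],'j',S['joint_positions'])
py=np.array([-.124,.992]);px=np.array([.992,.124]);e=p[:2]-[.542,.020]
print('plate coords of TCP: x %.4f  dist to stud %.4f'%(e@px,-e@py))
E
python3 st.py
```

```text
20.1 [ 0.5529 -0.1384  0.2018] F [-0.6072 -0.4781 -3.9001] T [-0.3268  0.0138  0.0082] 0.29516816656266265 54.865026315674186 az 96.91424277152657 tilt [ 0.0011 -0.0011] j [-0.7654  0.2613  1.139   1.6802 -0.2429  1.3577  0.5338]
plate coords of TCP: x -0.0089  dist to stud 0.1584
```

Request:
step_arm:
  commands:
    - {"travel":[0,0.004,0.035],"turn":[0,0,0]}
    - {"travel":[0,0.009,0.07],"turn":[0,0,0]}
    - {"travel":[0,0.009,0.105],"turn":[0,0,0]}
    - {"travel":[0,0.009,0.135],"turn":[0,0,0]}
    - {"travel":[0,0.009,0.15],"turn":[0,0,0]}

```text
time: 20.6
position: [0.5601, -0.1362, 0.0494]
tool_rot: [-2.08, -2.349, 0.003]
ft_force: [0.8, -0.5, -3.4]
grip_width: 0.294
grip_force: 54.9
```

```bash
python3 st.py
```

```text
20.6 [ 0.5601 -0.1362  0.0494] F [ 0.8158 -0.5269 -3.3909] T [-0.3036  0.0368  0.0379] 0.2943973668235327 54.865596033632755 az 96.96163356856344 tilt [ 0.0021 -0.0043] j [-0.6334  0.4486  1.0167  1.8322 -0.4255  1.105   0.6598]
plate coords of TCP: x -0.0014  dist to stud 0.1571
```

Request:
step_arm:
  commands:
    - {"travel":[0,0.001,0.012],"turn":[0,0,0]}
    - {"travel":[0,0.001,0.024],"turn":[0,0,0]}
    - {"travel":[0,0.001,0.028],"turn":[0,0,0]}
    - {"travel":[0,0.001,0.028],"turn":[0,0,0]}

```text
time: 21.0
position: [0.563, -0.1369, 0.0241]
tool_rot: [-2.081, -2.352, 0.0]
ft_force: [-0.0, -0.6, -3.0]
grip_width: 0.292
grip_force: 54.9
```

Request:
step_arm:
  commands:
    - {"travel":[0,0,0.0015],"turn":[0,0,0]}
    - {"travel":[0,0,0.0025],"turn":[0,0,0]}
    - {"travel":[0,0,0.0025],"turn":[0,0,0]}

```text
time: 21.3
position: [0.5631, -0.1369, 0.0219]
tool_rot: [-2.081, -2.352, -0.001]
ft_force: [0.5, -0.8, -4.2]
grip_width: 0.296
grip_force: 54.9
```

```bash
python3 st.py
```

```text
21.3 [ 0.5631 -0.1369  0.0219] F [ 0.4501 -0.7573 -4.2429] T [-0.3361 -0.0011  0.0272] 0.2955527161040011 54.86521543934941 az 96.98016420485496 tilt [ 0.001  -0.0004] j [-0.6038  0.4873  0.9854  1.8492 -0.4654  1.0578  0.6871]
plate coords of TCP: x 0.0015  dist to stud 0.1582
```

Request:
step_arm:
  commands:
    - {"travel":[0.005,0,0.0005],"turn":[0,0,0]}
    - {"travel":[0.01,0,0.001],"turn":[0,0,0]}
    - {"travel":[0.014,0,0.0015],"turn":[0,0,0]}
    - {"travel":[0.014,0,0.0015],"turn":[0,0,0]}

```text
time: 21.7
position: [0.561, -0.1216, 0.0198]
tool_rot: [-2.079, -2.352, -0.0]
ft_force: [-0.2, -0.5, -3.4]
grip_width: 0.298
grip_force: 54.9
```

Request:
step_arm:
  commands:
    - {"travel":[0.002,0,0.0005],"turn":[0,0,0]}
    - {"travel":[0.004,0,0.001],"turn":[0,0,0]}
    - {"travel":[0.004,0,0.001],"turn":[0,0,0]}

```text
time: 22.0
position: [0.5607, -0.1187, 0.0191]
tool_rot: [-2.081, -2.351, -0.0]
ft_force: [-0.3, 0.5, -2.2]
grip_width: 0.29
grip_force: 54.9
```

```bash
python3 st.py
```

```text
22.0 [ 0.5607 -0.1187  0.0191] F [-0.2571  0.526  -2.2077] T [-0.1228 -0.0244  0.0466] 0.29001282516042465 54.86564280465245 az 96.98418447538735 tilt [ 0.0012 -0.0009] j [-0.6419  0.4779  0.9881  1.8664 -0.4602  1.0477  0.6556]
plate coords of TCP: x 0.0013  dist to stud 0.1400
```

Request:
step_arm:
  commands:
    - {"travel":[0.002,0,0.0005],"turn":[0,0,0]}
    - {"travel":[0.004,0,0.001],"turn":[0,0,0]}
    - {"travel":[0.004,0,0.001],"turn":[0,0,0]}

```text
time: 22.3
position: [0.5609, -0.1163, 0.019]
tool_rot: [2.082, 2.351, 0.0]
ft_force: [0.1, -3.9, 3.3]
grip_width: 0.295
grip_force: 54.9
```

```bash
python3 st.py
```

```text
22.3 [ 0.5609 -0.1163  0.019 ] F [ 0.1045 -3.8945  3.306 ] T [-0.7732  0.176   0.0764] 0.2954835803472489 54.869776451960206 az 96.94243509955233 tilt [-0.0007  0.0006] j [-0.6493  0.4761  0.9895  1.8692 -0.4585  1.0442  0.6489]
plate coords of TCP: x 0.0019  dist to stud 0.1375
```

Request:
step_arm:
  commands:
    - {"travel":[0.002,0,0],"turn":[0,0,0]}
    - {"travel":[0.004,0,0],"turn":[0,0,0]}
    - {"travel":[0.004,0,0],"turn":[0,0,0]}

```text
time: 22.6
position: [0.5606, -0.1122, 0.0189]
tool_rot: [2.082, 2.351, 0.0]
ft_force: [0.6, -3.8, 5.8]
grip_width: 0.292
grip_force: 54.9
```

```bash
python3 st.py
```

```text
22.6 [ 0.5606 -0.1122  0.0189] F [ 0.5865 -3.8311  5.8211] T [-1.0081  0.1013  0.0076] 0.2915331884011118 54.8681456129998 az 96.94824969118403 tilt [-0.0009  0.0009] j [-0.6584  0.4733  0.9906  1.8724 -0.4566  1.0425  0.6411]
plate coords of TCP: x 0.0020  dist to stud 0.1335
```

Request:
step_arm:
  commands:
    - {"travel":[0.002,0,0],"turn":[0,0,0]}
    - {"travel":[0.004,0,0],"turn":[0,0,0]}
    - {"travel":[0.004,0,0],"turn":[0,0,0]}

```text
time: 22.9
position: [0.5601, -0.1085, 0.0189]
tool_rot: [2.082, 2.351, -0.0]
ft_force: [0.5, -4.9, 5.1]
grip_width: 0.29
grip_force: 54.9
```

```bash
python3 st.py
```

```text
22.9 [ 0.5601 -0.1085  0.0189] F [ 0.4718 -4.9002  5.1372] T [-1.0442 -0.0149  0.0171] 0.2903446893880408 54.86857549287379 az 96.93835596653382 tilt [-0.0012  0.0009] j [-0.6672  0.4707  0.9919  1.8755 -0.4546  1.0411  0.6335]
plate coords of TCP: x 0.0020  dist to stud 0.1297
```

Request:
step_arm:
  commands:
    - {"travel":[0.0015,0,0.0003],"turn":[0,0,0]}
    - {"travel":[0.003,0,0.0005],"turn":[0,0,0]}
    - {"travel":[0.003,0,0.0005],"turn":[0,0,0]}

```text
time: 23.2
position: [0.5601, -0.1067, 0.019]
tool_rot: [2.082, 2.349, -0.001]
ft_force: [0.3, -7.2, 7.0]
grip_width: 0.297
grip_force: 54.9
```

Request:
step_arm:
  commands:
    - {"travel":[0.0015,0,0],"turn":[0,0,0]}
    - {"travel":[0.003,0,0],"turn":[0,0,0]}
    - {"travel":[0.003,0,0],"turn":[0,0,0]}

```text
time: 23.5
position: [0.5597, -0.1037, 0.0189]
tool_rot: [2.082, 2.349, -0.001]
ft_force: [0.5, -6.6, 7.6]
grip_width: 0.292
grip_force: 54.9
```

```bash
python3 st.py
```

```text
23.5 [ 0.5597 -0.1037  0.0189] F [ 0.4933 -6.639   7.5857] T [-1.3741  0.0686  0.1115] 0.2922980716970206 54.876155722886324 az 96.90964172302564 tilt [-0.0026  0.0017] j [-0.6796  0.4672  0.994   1.8798 -0.4516  1.038   0.6226]
plate coords of TCP: x 0.0022  dist to stud 0.1249
```

Request:
step_arm:
  commands:
    - {"travel":[0.0015,0,0.0002],"turn":[0,0,0]}
    - {"travel":[0.003,0,0.0004],"turn":[0,0,0]}
    - {"travel":[0.003,0,0.0004],"turn":[0,0,0]}

```text
time: 23.8
position: [0.5597, -0.1032, 0.0189]
tool_rot: [2.081, 2.345, -0.003]
ft_force: [1.3, -10.5, 6.3]
grip_width: 0.296
grip_force: 54.9
```

Request:
step_arm:
  commands:
    - {"travel":[0.0015,0,0],"turn":[0,0,0]}
    - {"travel":[0.003,0,0],"turn":[0,0,0]}
    - {"travel":[0.003,0,0],"turn":[0,0,0]}

```text
time: 24.1
position: [0.5593, -0.1034, 0.019]
tool_rot: [2.081, 2.341, -0.007]
ft_force: [2.8, -16.4, 3.9]
grip_width: 0.299
grip_force: 54.9
```

```bash
python3 st.py
```

```text
24.1 [ 0.5593 -0.1034  0.019 ] F [  2.8109 -16.3666   3.8511] T [-3.1825 -0.2975  0.159 ] 0.29933031695119894 54.91751695051789 az 96.73666965578008 tilt [-0.0101  0.0033] j [-0.6904  0.4646  0.999   1.8845 -0.4448  1.0312  0.6115]
plate coords of TCP: x 0.0019  dist to stud 0.1245
```

Request:
step_arm:
  commands:
    - {"travel":[-0.001,0,0.0005],"turn":[0,0.15,0]}
    - {"travel":[-0.0025,0,0.001],"turn":[0,0.3,0]}
    - {"travel":[-0.0025,0,0.001],"turn":[0,0.3,0]}
    - {"travel":[-0.0025,0,0.001],"turn":[0,0.3,0]}

```text
time: 24.5
position: [0.5593, -0.1031, 0.0189]
tool_rot: [2.085, 2.349, 0.002]
ft_force: [-3.8, -9.8, 16.3]
grip_width: 0.295
grip_force: 54.9
```

```bash
python3 st.py
```

```text
24.5 [ 0.5593 -0.1031  0.0189] F [-3.7584 -9.8182 16.2902] T [-2.342   0.8814  0.0958] 0.2950722649210466 54.90335620008409 az 96.8133586864471 tilt [0.0002 0.0018] j [-0.6786  0.4663  0.9934  1.8804 -0.4534  1.039   0.6225]
plate coords of TCP: x 0.0019  dist to stud 0.1242
```

```bash
python3 - <<'E'
from h import *
np.set_printoptions(precision=2,suppress=True)
py=np.array([-.124,.992,0]);b=np.array([.542,.020,.028])
def pt(l,z,yo): # lean l inward about inner bottom edge
    return b+np.array([0,0,1])*(z*np.cos(l)+yo*np.sin(l))+py*(yo*np.cos(l)-z*np.sin(l))
for n in ('side','top'):
    a=cv2.imread(f'pics/raw_{n}0.png');im=np.ascontiguousarray(ctrl.get_image(n)[:,:,::-1]);cv2.imwrite(f'pics/raw_{n}9.png',im);c=cam(n)
    u0=proj(c,pt(.06,.23,.0225))[0];u1=proj(c,pt(0,.23,.0225))[0]
    print(n,'stud top',u0,'expected shift',u1-u0)
    for w in (7,10,14):
        x,y=np.round(u0).astype(int);t=a[y-w:y+w+1,x-w:x+w+1];R=im[y-w-8:y+w+9,x-w-8:x+w+9]
        r=cv2.matchTemplate(R,t,cv2.TM_CCOEFF_NORMED);_,m,_,(i,j)=cv2.minMaxLoc(r)
        f=lambda p,q,s:0.5*(p-s)/(p-2*q+s)
        dx=f(r[j,i-1],r[j,i],r[j,i+1]) if 0<i<16 else 0;dy=f(r[j-1,i],r[j,i],r[j+1,i]) if 0<j<16 else 0
        print(w,'score %.3f'%m,'shift',i-8+dx,j-8+dy)
    # plate end / static check patch
    for nm,X in (('offcut',None),):
        pass
E
```

```text
side stud top [347.59 159.69] expected shift [-1.68 -2.17]
7 score 0.697 shift -8 0.1973019
10 score 0.417 shift -8 1.9372717
14 score 0.107 shift -0.9029632 1.245965
top stud top [300.22 157.68] expected shift [-5.69  0.66]
7 score 0.965 shift -5.865032 0.7801929
10 score 0.777 shift -6.0523214 0.65292656
14 score 0.284 shift -5.8316255 0.6708318
```

Request:
step_arm:
  commands:
    - {"travel":[0,0,0],"turn":[0,0,0]}
    - {"travel":[0,0,0],"turn":[0,0,0]}
    - {"travel":[0,0,0],"turn":[0,0,0]}
    - {"travel":[0,0,0],"turn":[0,0,0]}

```text
time: 25.0
position: [0.5593, -0.1031, 0.0189]
tool_rot: [2.085, 2.349, 0.002]
ft_force: [-2.7, -9.9, 16.9]
grip_width: 0.296
grip_force: 54.9
```

```bash
python3 st.py; python3 -c "
from bench import ctrl
print(ctrl.close_job())"
```

```text
25.0 [ 0.5593 -0.1031  0.0189] F [-2.6627 -9.8763 16.9224] T [-2.2895  0.866   0.0752] 0.29625212476616614 54.90352598950267 az 96.81286487057942 tilt [0.0001 0.0018] j [-0.6788  0.4663  0.9935  1.8806 -0.4533  1.0389  0.6224]
plate coords of TCP: x 0.0019  dist to stud 0.1242
the job is handed in; nothing more can be done
None
```

I handed the job in at 25.0 s with the square still gripped (55 N) and pressed into the corner (10 N towards the stud, 17 N down on the plate). The stud measures about square in the top camera. I wound the crank until it would not turn further under 36 N, but after I let go the handle appeared about 27° back, so I could not confirm that the foot still presses the plate with over 15 N.

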